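# Put the screw lid on a leaning coffee jar

### The arm

A 7-joint arm with a two-finger parallel gripper is mounted at the origin on the work surface. World frame = base frame: x ahead of the robot, y to its left, z up, the work surface at z = 0. Lengths are in m, angles in rad, forces in N, time in s.
With the tool pointing down it reaches from about 0.4 to 0.875 m from the base axis. Payload 19.3 kg.
Tool frame: the origin (TCP) lies midway between the tips of the shut fingers; the grasp point (between the pads) lies 19 mm behind it (bot.pinch_z is the distance from the TCP to the grasp point, in m); z points along the fingers, y is the direction in which the jaws open and shut (so a half turn about z gives the same grasp; the last joint's range is limited). The gripper opens to 85 mm and grips with 20 to 120 N. Pads are 22 mm wide; open, the fingers measure 114 mm over their backs; the gripper's body (76 mm by 85 mm) begins 54 mm behind the grasp point. The pads swing forward as they close: fully open they stand 13 mm farther back than shut.
Start: joints at [1.084, 0.521, -0.036, 1.599, 0.021, 1.021, -0.113], TCP at [0.253, -0.571, 0.231] pointing down, gripper open.
Joint ranges: [-2.91, 2.91], [-0.3, 2.13], [-1.5, 1.42], [0.17, 2.43], [-1.26, 4.41], [0.16, 1.93], [-2.52, 2.52]. Speed limits (rad/s): [1.89, 1.89, 2.39, 2.39, 3.01, 3.01, 3.01].

### API

Orientations are given as [roll, pitch, yaw] about the fixed x, y, z axes, in that order (R = Rz(yaw) Ry(pitch) Rx(roll)).
In Python, from workcell import bot gives the robot as it stands. The module is installed in compiled form; this text tells all that it offers.
- The arm moves only by the tool move_arm, never from a script. Its argument "moves" is text: rows parted by semicolons, each of 4 numbers parted by spaces: the shift along the tool's x, y, z in mm, then the turn about the tool's z in rad. In form: dx dy dz yaw; .... A call has exactly 10 rows; each row is the pose to reach, as a shift and turn from the pose commanded when the call began, along the tool's axes at that moment; what a row does not reach only later rows make up. A row lasts 1/12 s, in which the tool goes at most 41.7 mm and 7.16 degrees, less where a joint would pass 70% of its speed; a pose out of reach is approached as far as the arm can. A call with a gripper value outside its range is refused whole. "grip" is the opening, from 0 (shut) to 1 (fully open), set as the call begins (left out, the last holds). The fingers move at their own pace and stop on an object; "grip_force" is the grip in N (left out, the last holds). Time passes only in rows, so rows that repeat a pose let the fingers close, or fill a call up. It gives the time, the measured TCP pose, the force and the opening at its end, in the units of the state.
- bot.observe(): the state, without advancing time (a new reading comes with each control period).
- bot.grab_frame(name): name is "scene" or "side" or "wrist"; returns a dict with "frame" (420x560x3 uint8, red, green, blue), "z_map" (420x560 float32, m along the optical axis (not along the pixel's ray), 0 where there is no reading), "K" (3x3 intrinsics, pixels), "dist" ([k1, k2, p1, p2, k3] as OpenCV has them; the pictures are not rectified), "eye" and "attitude" of the camera in the world. Camera axes: x right, y up, looking along -z (the intrinsics and any distortion apply to the point x, -y, -z); pixel columns grow to the right and rows downward; lengths in m; the calibration is good to about 2 mm. A picture is of the moment at which its call begins.
- bot.job_done(): hands the job in, once; it reports no verdict.
Trained networks look in a picture, given as the dict that the camera call returned (one of the last four; its "shot" number tells which), for a name from the list of things; names that differ only in an ending like _2 or _b are one class to them, and where a whole thing is asked for, a point or a joint stands for the part that bears it (a point fixed in the world has none). Each returns a list of dicts, best first, with "conf" (0 to 1); they miss things now and then, are a little off and sometimes report something else, mostly with a low value. They report only what shows in the picture. A call takes as long as a camera call. They do not tell look-alikes from the thing itself.
- bot.search_frame(picture, label): "at" ([column, row] in pixels, amid what is visible of it).
- bot.pinpoint(picture, label): "at" ([column, row] in pixels: a listed point, or the origin of a listed thing).
The state is a dict: "clock": time; "qpos": joint angles; "qd": joint speeds; "joint_efforts": joint torques, N m; "position": TCP position; "tool_rot": TCP orientation; "force": force on the tool from outside, world axes, zero at the start; "moment": the same for the moment, N m; "grip_width": finger opening in m.
Only numpy, scipy, OpenCV 4.12 (cv2) and the standard library are available. Lean on these libraries where they do the work, as an engineer would, in place of code of your own. Each camera call takes 0.05 s, during which the arm holds its last target. There are 200 camera calls.

### The job

Close the coffee jar that leans in the wooden cradle: take the loose round-knobbed cover off its mouth and lay it flat on the middle of the wooden coaster, right way up. Then rest the larger bar-handled lid squarely on the jar's neck, up on top of its thread ridges, turn it backward (anticlockwise seen from above the lid) until it drops into the thread start, and screw it forward, clockwise, until it is fully home. Do not force or cross-thread it, leave the other things on the counter where they stand, and let go at the end.

Things in the scene. Friction and masses are not known exactly. Their poses are not given: they have to be found in the camera images.
- stand: wooden cradle fixed to the counter, base board 210 x 130 x 14; origin on the counter, about below the jar's mouth; its -x axis is the way the jar leans (roughly towards the robot). Jar leans 30 degrees from vertical
- jar: glass jar with a dark wood band and steel neck, leaning 30 degrees in the cradle, held tight (turns only at 4 N m). Body 110 diameter, 96 tall, shoulder to z 118, neck 60 diameter from z 118 to the rim at 147.5 (last 4: 56 diameter); treat the neck as solid. Origin: centre of its underside, z along its axis out of the mouth. Three-start steel thread round the neck, 72 diameter
- jar_mouth (a point): centre of the rim of the jar's neck, same axes as the jar
- thread_start (a point): one of the three thread starts, at the top outer edge of its ridge, on the jar's +x side; the others are 120 and 240 degrees round. Call f the degrees clockwise (forward, seen looking down on the mouth) from a start. Ridge: f 0 to 86, 3 thick, top at jar z 136.5 - 0.055 f. Channel floor below it: f -30 to 86, top at z 128.5 - 0.055 f. Gap with no ridge: f -30 to 0
- thread_stop (a point): top outer edge of one of the three upright stop walls, at f = 88, 2.5 thick, up to jar z 140. It blocks a lid riding on the ridges from turning forward past it, stops a lid turned too far back beyond the gap, and is the end stop of a lid screwed home
- jar_home (a point): point on the jar's axis (jar z 122.3) where the lid's origin lies when fully home against the stop (lugs at f about 77), same axes as the jar
- lid: the jar's dark wood screw lid, right way up on the counter, the larger of the two: 84 diameter, 30.5 tall, about 120 g, hollow below (skirt 77 inside, ceiling at z 26.5); origin at the centre of its lower rim, z up, x along its bar handle. It must first rest on the ridges, lugs at f about 5 to 75, not straight in the gap; its origin is then at jar z 130.3 to 135
- lid_handle (a point): middle of the bar handle on the lid, 41.5 above its lower rim; the bar is 56 long (lid x), 14 wide (lid y), from z 30.5 to 52.5
- lid_lug (a point): inner lower edge of one of three steel lugs inside the lid's skirt, at angles 0, 120 and 240 degrees about its z from its x axis; each 10 long (17 degrees), 3.5 high, underside at lid z 2, reaching in to 64 diameter. With the lugs turned back to f -21 to -9 the lid drops about 8, to origin at jar z 127 to 127.7, and can then be turned forward under the ridges, sinking 0.055 per degree
- cover: loose dark wood dust cover on the jar's neck: disc 74 diameter, 12 thick with a lip 6 deep (66 inside) that hangs over the rim, and a round knob on top 26 diameter from z 12 to 36; origin at the centre of its lower rim, z up along the knob. Lifts straight off along the jar's axis. About 70 g
- coaster: plain light wood disc fixed on the counter, 96 diameter, 10 thick; origin at the centre of its underside
- small_lid: bystander: smaller bar-handled lid of another jar, 60 diameter, 42.5 tall with its handle; origin at the centre of its underside
- tumbler: bystander: glass tumbler with a wood band, 68 diameter, 78 tall; origin under its centre
- carafe: bystander: waisted glass carafe with a wood collar, 124 diameter, 200 tall; origin under its centre
- card: bystander: blank card on a clear foot 50 x 70, 102 tall; origin under its centre
- scoop: bystander: steel coffee scoop 42 diameter, 24 tall with a handle to its -x, 120 long in all; origin under the bowl
- cup: bystander: white cup 72 diameter, 55 tall; origin under its centre
- pot: bystander: small white pot with a cork, 40 diameter, 42 tall; origin under its centre
- tin: bystander: dark steel tin 80 diameter, 100 tall; origin under its centre
Not all that is in view belongs to the job. What is shaped like the lid but blue is not meant. What is shaped like the cover but orange is not meant.

How it is judged:
By the outcome, as a careful person would: the job done as asked, in the order asked, and still so for the second after the job is handed in, with the robot touching nothing.
It also fails if it takes over 67 s, if anything falls off the work surface, if the arm or the gripper's body presses on something with over 40 N, if the wrist force passes 120 N, or if a joint passes its speed limit or range.

## Working session

There is one attempt and no reset: what is moved stays moved. The work goes in short steps, Python scripts to look and compute and a tool call to move; the robot and the scene stay as the last step left them, time stands still between calls to the robot, and variables do not carry over. Pictures are saved under pics/ and viewed, about 8 in all and at most 12, crops included, and the job is handed in when it is done.

Besides the shell and the picture viewer there is one more tool, called after "Emit:" by a JSON object that holds its "api" and its "payload". move_arm: Moves the arm, as the interface text tells. Its arguments: {"type":"object","properties":{"moves":{"type":"string"},"grip":{"type":"number"},"grip_force":{"type":"number"}},"required":["moves"]}

```bash
mkdir -p pics; cat > h.py <<'E'
import numpy as np, cv2
from scipy.spatial.transform import Rotation as R
from workcell import bot
def Rm(a):
    a=np.array(a,float)
    if a.shape==(3,3): return a
    if a.size==4: return R.from_quat(a).as_matrix()
    return R.from_euler('xyz',a).as_matrix()
def ray(p,px):
    u=cv2.undistortPoints(np.array(px,float).reshape(-1,1,2),p['K'],np.array(p['dist'],float)).reshape(-1,2)
    d=np.c_[u[:,0],-u[:,1],-np.ones(len(u))]
    return np.array(p['eye']),d@Rm(p['attitude']).T   # depth-1 rays
def cloud(p):
    h,w=p['z_map'].shape
    c,r=np.meshgrid(np.arange(w),np.arange(h))
    o,d=ray(p,np.c_[c.ravel(),r.ravel()])
    return (o+d*p['z_map'].reshape(-1,1)).reshape(h,w,3)
def save(p,n): cv2.imwrite('pics/'+n,p['frame'][:,:,::-1])
E
python3 - <<'E'
from h import *
ps=[]
for n in ['scene','side','wrist']:
    p=bot.grab_frame(n); ps.append(p); save(p,n+'.png'); print(n,p['eye'],p['attitude'],p['K'][0][0],p['dist'])
    C=cloud(p); np.savez(n+'.npz',C=C,f=p['frame'])
    for l in ['jar_mouth','cover','lid','lid_handle','coaster','thread_start','stand','lid_lug']:
        for f in [bot.pinpoint]:
            for d in f(p,l)[:3]:
                c,r=np.round(d['at']).astype(int)
                print(l,np.round(d['at'],1),round(d['conf'],2),C[min(r,419),min(c,559)].round(3) )
print(bot.observe(),bot.pinch_z)
cv2.imwrite('pics/a.png',np.vstack([np.hstack([cv2.resize(q['frame'],(400,300)) for q in ps[:2]]),np.hstack([cv2.resize(ps[2]['frame'],(400,300))]*2)])[:,:,::-1])
E
```

```text
scene [ 1.30024201 -0.79010125  0.90019449] [ 0.95580113 -0.02207366  0.75602058] 488.86951442286073 [-0.05702163  0.          0.          0.          0.        ]
jar_mouth [310.5 206.3] 0.7 [0.636 0.008 0.185]
cover [240.7 256. ] 0.98 [ 0.509 -0.124  0.02 ]
cover [307.1 214. ] 0.83 [ 0.647 -0.015  0.177]
lid [391.  186.5] 0.96 [0.605 0.466 0.029]
lid [360.8 204.2] 0.91 [0.597 0.307 0.028]
lid [340.1 180.4] 0.85 [0.455 0.379 0.024]
lid_handle [341.6 168.4] 0.93 [0.435 0.412 0.05 ]
lid_handle [389.3 178. ] 0.84 [0.591 0.469 0.052]
lid_handle [360.8 198. ] 0.76 [0.58  0.33  0.032]
coaster [310.1 258. ] 0.67 [ 0.674 -0.025  0.052]
coaster [205.3 277.7] 0.55 [ 0.501 -0.244  0.012]
thread_start [323.3 207.2] 0.84 [0.661 0.03  0.184]
stand [307.2 256.5] 0.67 [ 0.651 -0.011  0.036]
stand [189.8 249.9] 0.64 [ 0.383 -0.203  0.014]
lid_lug [350.8 175.8] 0.9 [0.467 0.425 0.025]
lid_lug [356.9 198.1] 0.83 [0.569 0.324 0.03 ]
lid_lug [391.8 195.1] 0.58 [0.619 0.457 0.003]
side [-0.22519937  0.60829168  1.16068406] [ 0.76110739 -0.01963115 -2.21147987] 515.138922124004 [0.00589984 0.         0.   
[... 1077 characters left out ...]
     0.       ]
{'clock': 1.35, 'qpos': array([ 1.08378045,  0.52139267, -0.03633929,  1.59950588,  0.0212217 ,
        1.02112193, -0.11280127]), 'qd': array([ 0.00155364,  0.00084633, -0.00046612, -0.00110897, -0.00067706,
       -0.00050382,  0.00130345]), 'joint_efforts': array([-6.86996391e-04, -9.26845479e+01,  1.97818436e+00, -3.70247805e+01,
        1.80772907e-02,  1.89286817e-03,  2.75635540e-05]), 'position': array([ 0.2530166 , -0.57147609,  0.2312928 ]), 'tool_rot': array([-3.14155037e+00,  2.38393401e-06,  4.16817197e-01]), 'force': array([-0.35915014,  0.16849485,  0.15040805]), 'moment': array([ 0.00544962,  0.06023148, -0.00737077]), 'grip_width': 0.08551400389693357} 0.0187
```

View pics/scene.png

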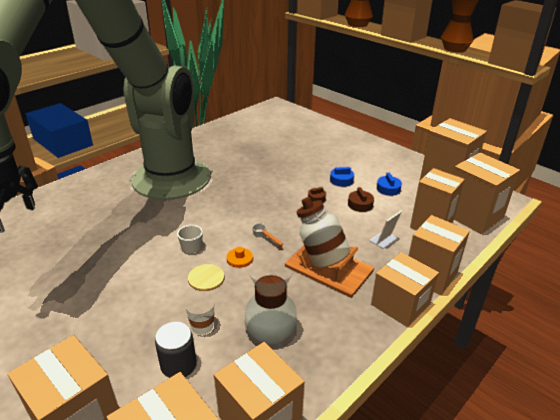

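View pics/side.png

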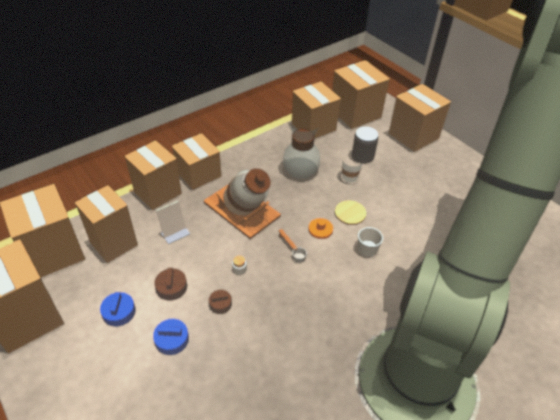

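The scene view shows brown lids, with the large one at scene (361,200) / side (170,283) and the small one at side (220,300). Two blue look-alikes are at scene (342,176) and (389,184). The orange cover is at scene (240,256), the real cover is on the jar at scene (313,203), and the coaster is at (206,277). I'll take cluster measurements and an enlarged crop next.

```bash
python3 - <<'E'
from h import *
out=[]
for n in ['scene','side']:
    d=np.load(n+'.npz'); C=d['C']; f=d['f']; hsv=cv2.cvtColor(f,cv2.COLOR_RGB2HSV)
    print(n)
    def st(name,m):
        P=C[m]; 
        if len(P)==0: return
        print(name,len(P),'med',np.median(P,0).round(4),'mid',((np.percentile(P,2,axis=0)+np.percentile(P,98,axis=0))/2).round(4),'max',np.percentile(P,98,axis=0).round(4))
    H,S,V=[hsv[...,i].astype(int) for i in range(3)]
    ok=(C[...,2]<.4)&(C[...,0]>.3)
    st('coaster',ok&(H>22)&(H<32)&(S>80)&(V>150)&(abs(C[...,0]-.49)<.08)&(abs(C[...,1]+.24)<.08))
    br=ok&((H<12)|(H>172))&(S>90)&(V<140)
    cc,l,s,_=cv2.connectedComponentsWithStats(br.astype(np.uint8))
    for i in range(1,cc):
        if s[i,4]>60: st('brown px%s'%s[i,:4],l==i)
    if n=='scene': out.append(cv2.resize(f[170:300,180:420],(600,325),interpolation=3))
    else: out.append(cv2.resize(f[150:330,90:390],(600,360),interpolation=3)[:275])
cv2.imwrite('pics/crop1.png',np.vstack(out)[:,:,::-1])
w=np.load('wrist.npz'); 
s=bot.observe(); Rt=Rm(s['tool_rot'])
p=bot.grab_frame('wrist'); print('cam in tool',Rt.T@(np.array(p['eye'])-s['position']), (Rt.T@Rm(p['attitude'])).round(3))
E
```

```text
scene
coaster 694 med [ 0.494  -0.2368  0.0101] mid [ 0.4936 -0.2366  0.0103] max [ 0.5365 -0.1941  0.0139]
brown px[348 177 212 243] 23298 med [ 0.9919  0.7807 -0.7518] mid [ 1.035   1.2159 -0.7521] max [ 1.3049  2.1973 -0.7418]
brown px[297 187  29  31] 516 med [0.6229 0.0196 0.1734] mid [0.5484 0.1282 0.1045] max [0.6623 0.2771 0.1974]
brown px[348 188  26  24] 418 med [0.5835 0.3247 0.0277] mid [0.5784 0.3349 0.0273] max [0.6164 0.3725 0.0506]
brown px[305 231  40  24] 360 med [ 0.716  -0.0125  0.1091] mid [0.6974 0.0054 0.1017] max [0.7315 0.0441 0.1283]
brown px[258 276  25   8] 147 med [ 0.7256 -0.2243  0.1422] mid [ 0.7459 -0.2444  0.1691] max [ 0.7838 -0.2067  0.1988]
brown px[255 286  31  22] 357 med [ 0.7651 -0.2625  0.1302] mid [ 0.7509 -0.2498  0.1272] max [ 0.7762 -0.2261  0.1442]
side
coaster 547 med [ 0.4883 -0.2323  0.0106] mid [ 0.489  -0.2331  0.0106] max [ 0.531  -0.1908  0.0161]
brown px[  0  45 421 165] 8308 med [ 2.0243 -0.5778 -0.7497] mid [ 1.8902 -0.7277 -0.7494] max [ 2.1495  0.5148 -0.7337]
brown px[245 169  25  24] 338 med [0.6179 0.0211 0.1794] mid [0.6229 0.0175 0.1808] max [0.6496 0.0503 0.2015]
brown px[  0 216   8  23] 99 med [ 1.8541  0.6596 -0.7496] mid [ 1.8774  0.6637 -0.7492] max [ 1.9564  0.684  -0.7335]
brown px[155 269  31  26] 570 med [0.5633 0.3432 0.0316] mid [0.5667 0.3421 0.0404] max [0.6023 0.3776 0.055 ]
brown px[210 291  21  19] 278 med [0.4397 0.2664 0.028 ] mid [0.4444 0.2658 0.0334] max [0.4697 0.2905 0.0457]
cam in tool [ 0.08157916  0.00049626 -0.14083585] [[-0.     0.948  0.318]
 [ 1.    -0.     0.001]
 [ 0.001  0.318 -0.948]]
```

View pics/crop1.png

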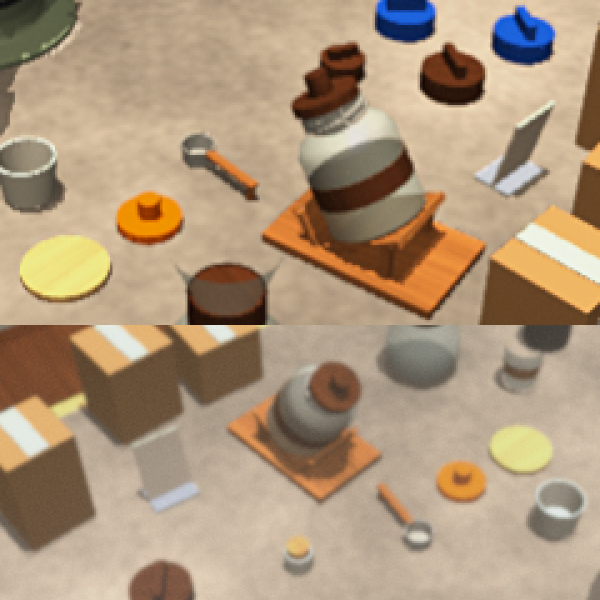

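The large dark-brown lid, about 84 mm, is at (0.58, 0.335). The small brown lid is at (0.444, 0.266), the true cover is on the jar, and the blue and orange pieces are decoys. I'll move the wrist camera over the jar for a close measurement.

Emit:
{"api": "move_arm", "payload": {"moves": "0 0 -60 -0.12; 40 -28 -102 -0.25; 564 -397 -102 -2.52; 564 -397 -102 -2.52; 564 -397 -102 -2.52; 564 -397 -102 -2.52; 564 -397 -102 -2.52; 564 -397 -102 -2.52; 564 -397 -102 -2.52; 564 -397 -102 -2.52", "grip": 1}}

```text
clock: 2.23
position: [0.4385, -0.2617, 0.3198]
tool_rot: [3.141, 0.001, 1.668]
force: [0.8, -1.3, 0.8]
grip_width: 0.0855
```

Emit:
{"api": "move_arm", "payload": {"moves": "265 196 -13 -1.27; 265 196 -13 -1.27; 265 196 -13 -1.27; 265 196 -13 -1.27; 265 196 -13 -1.27; 265 196 -13 -1.27; 265 196 -13 -1.27; 265 196 -13 -1.27; 265 196 -13 -1.27; 265 196 -13 -1.27"}}

```text
clock: 3.07
position: [0.6095, 0.021, 0.332]
tool_rot: [3.14, -0.001, 2.922]
force: [-0.3, -1.3, 0.1]
grip_width: 0.085
```

```bash
cat >> h.py <<'E'
def go(pos,yaw):
    s=bot.observe(); A=Rm(s['tool_rot']); d=A.T@(np.array(pos)-s['position'])*1000
    y=s['tool_rot'][2]; t=-(yaw-y); t=(t+np.pi)%(2*np.pi)-np.pi
    return 'at %s yaw %.3f -> %s %.3f'%(np.round(s['position'],4),y,d.round(1),t)
E
python3 - <<'E'
from h import *
s=bot.observe(); print(s['position'],s['tool_rot'],s['qpos'].round(2),s['force'])
p=bot.grab_frame('wrist'); save(p,'w1.png'); C=cloud(p); np.savez('w1.npz',C=C,f=p['frame'])
for l in ['jar_mouth','cover','thread_start','thread_stop','stand','jar']:
    for d in bot.pinpoint(p,l)[:3]:
        c,r=np.clip(np.round(d['at']).astype(int),0,[559,419]); print(l,np.round(d['at'],1),round(d['conf'],2),C[r,c].round(3))
E
```

```text
[0.6095259  0.02101125 0.33202643] [ 3.14046643e+00 -6.55949054e-04  2.92173601e+00] [ 0.38  0.5  -0.77  1.48  0.35  1.3   0.93] [-0.25887271 -1.27821401  0.08487675]
jar_mouth [  3.9 256. ] 0.44 [ 0.653 -0.416  0.036]
cover [280.4 207.3] 0.85 [0.617 0.019 0.199]
cover [167.2 104.5] 0.69 [ 0.497 -0.108  0.027]
cover [313.2 225.2] 0.23 [0.651 0.046 0.174]
thread_start [314.5 224.7] 0.85 [0.654 0.047 0.166]
thread_stop [268.7 247. ] 0.61 [ 0.673 -0.006  0.156]
stand [281.6 176.7] 0.55 [0.598 0.025 0.161]
jar [295.1 226.3] 0.89 [0.643 0.028 0.186]
```

View pics/w1.png

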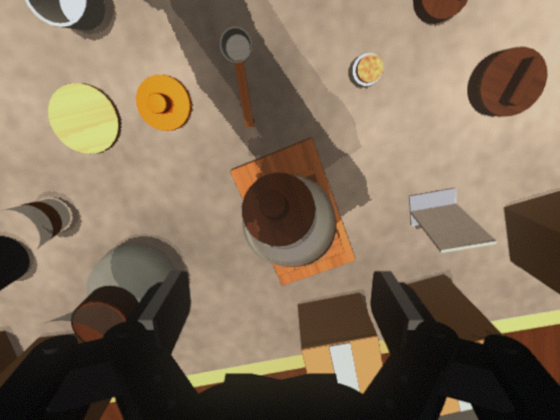

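The wrist view shows the cover disc at about (278,208) with its knob at (273,203), the coaster at (84,118), the lid at (510,80), and the cradle board turned about 20° in the image. Next I'll fit the geometry.

```bash
cat >> h.py <<'E'
from scipy.optimize import least_squares
def masks(f):
    hsv=cv2.cvtColor(f,cv2.COLOR_RGB2HSV).astype(int); return hsv[...,0],hsv[...,1],hsv[...,2]
def plane(P,n0,tol=.0015,it=300):
    rng=np.random.default_rng(0); best=None
    for _ in range(it):
        a=P[rng.choice(len(P),3,False)]; n=np.cross(a[1]-a[0],a[2]-a[0]); L=np.linalg.norm(n)
        if L<1e-9: continue
        n/=L; n*=np.sign(n@n0)
        if n@n0<.9: continue
        m=abs((P-a[0])@n)<tol
        if best is None or m.sum()>best.sum(): best=m
    Q=P[best]; c=Q.mean(0); n=np.linalg.svd(Q-c)[2][2]; return c,n*np.sign(n@n0),best
def circ(P):
    r=least_squares(lambda q:np.hypot(P[:,0]-q[0],P[:,1]-q[1])-q[2],[*P.mean(0),.03]).x; return r
E
python3 - <<'E'
from h import *
d=np.load('w1.npz'); C=d['C']; f=d['f']; H,S,V=masks(f)
# board
m=(abs(C[...,2]-.014)<.004)&((H<18)|(H>172))&(S>120)&(abs(C[...,0]-.65)<.2)&(abs(C[...,1]-.02)<.12); m[280:]=0
cc,l,s,_=cv2.connectedComponentsWithStats(m.astype(np.uint8)); 
P=C[m]; print('board',len(P)); print(cv2.minAreaRect((P[:,:2]*1000).astype(np.float32)))
# cover
rr,cg=np.mgrid[0:420,0:560]
m=((H<15)|(H>170))&(S>60)&(V<110)&(abs(cg-278)<45)&(abs(rr-208)<45)&(C[...,2]>.14)
P=C[m]; c,n,b=plane(P,np.array([-.5,.1,.86])); print('cover plane',len(P),b.sum(),c.round(4),n.round(4),'tilt',np.degrees(np.arccos(n[2])),'leanaz',np.degrees(np.arctan2(n[1],n[0])), 'z range',P[:,2].max())
e1=np.cross([0,0,1],n); e1/=np.linalg.norm(e1); e2=np.cross(n,e1)
full=np.zeros(m.shape,np.uint8); full[m]=b*255
u=np.c_[(P-c)@e1,(P-c)@e2,(P-c)@n]
d2=u[b][:,:2]; h=cv2.convexHull(d2.astype(np.float32)).reshape(-1,2); q=circ(h); print('disc',q,'centre',c+q[0]*e1+q[1]*e2)
k=u[:,2]>.019; kt=u[k]; print('knob',k.sum(),kt[:,2].max()); 
hk=cv2.convexHull(kt[:,:2].astype(np.float32)).reshape(-1,2); qk=circ(hk); print('knob c',qk, c+qk[0]*e1+qk[1]*e2)
# coaster
m=(H>20)&(H<34)&(S>70)&(V>130)&(abs(C[...,2]-.01)<.006)&(cg<140); P=C[m]; q=circ(cv2.convexHull(P[:,:2].astype(np.float32)).reshape(-1,2)); print('coaster',len(P),q,np.median(P[:,2]))
# lid
m=((H<15)|(H>170))&(S>60)&(V<110)&(abs(cg-510)<50)&(abs(rr-80)<50)&(C[...,2]>.004); P=C[m]
t=P[abs(P[:,2]-.0305)<.003]; print('lid top',len(t),circ(cv2.convexHull(t[:,:2].astype(np.float32)).reshape(-1,2)),np.median(t[:,2]))
t=P[P[:,2]>.047]; print('bar',len(t),cv2.minAreaRect((t[:,:2]*1000).astype(np.float32)),np.median(t[:,2]))
w=np.linalg.svd(t[:,:2]-t[:,:2].mean(0))[2][0]; print('bar az',np.degrees(np.arctan2(w[1],w[0])))
E
```

```text
board 3482
((626.5767822265625, 6.480316162109375), (368.3778991699219, 149.49942016601562), 15.643328666687012)
cover plane 4242 3293 [0.6255 0.0153 0.1754] [-0.4947 -0.0795  0.8654] tilt 30.07103653735063 leanaz -170.8757730487929 z range 0.4729223830661021
disc [ 0.00090181 -0.00162562  0.03646204] centre [0.6242795  0.01415875 0.17457042]
knob 610 0.30308102967244116
knob c [-0.01169678  0.03356739  0.0445546 ] [0.6523525  0.03142755 0.19220471]
coaster 3808 [ 0.49037099 -0.23617459  0.0476701 ] 0.008058339982046692
lid top 2115 [0.5705017  0.33711794 0.0408715 ] 0.028919813536794514
bar 639 ((563.9686889648438, 196.86318969726562), (320.3165588378906, 53.47373962402344), 87.29370880126953) 0.050714509284165876
bar az -94.8370308478505
```

Emit:
{"api": "move_arm", "payload": {"moves": "-4 -3 20 -0.12; -9 -6 60 -0.24; -9 -6 90 -0.36; -9 -6 100 -0.38; -9 -6 110 -0.38; -9 -6 125 -0.38; -9 -6 140 -0.38; -9 -6 149 -0.38; -9 -6 149 -0.38; -9 -6 149 -0.38"}}

```text
clock: 4.25
position: [0.6169, 0.0105, 0.1844]
tool_rot: [-3.141, 0.001, -2.993]
force: [1.0, 0.4, 0.1]
grip_width: 0.0856
```

```bash
python3 - <<'E'
from h import *
s=bot.observe(); print(s['qpos'].round(2),s['force'].round(1)); print(go([.6173,.0131,.183],3.301))
E
```

```text
[ 0.4   0.67 -0.78  1.64  0.53  1.05  1.17] [1.  0.4 0.1]
at [0.6169 0.0105 0.1844] yaw -2.993 -> [-0.8  2.5  1.4] -0.011
```

Emit:
{"api": "move_arm", "payload": {"moves": "-1 2.5 1.4 -0.01; -1 2.5 1.4 -0.01; -1 2.5 1.4 -0.01; -1 2.5 1.4 -0.01; -1 2.5 1.4 -0.01; -1 2.5 1.4 -0.01; -1 2.5 1.4 -0.01; -1 2.5 1.4 -0.01; -1 2.5 1.4 -0.01; -1 2.5 1.4 -0.01", "grip": 0.2, "grip_force": 30}}

```text
clock: 5.08
position: [0.6172, 0.0129, 0.1824]
tool_rot: [-3.141, 0.0, -2.982]
force: [-1.8, -0.4, 5.8]
grip_width: 0.0248
```

Emit:
{"api": "move_arm", "payload": {"moves": "1 0 -1.7 0; 2 0 -3.5 0; 4 0 -7 0; 6 0 -10.5 0; 10 0 -17 0; 15 0 -26 0; 22 0 -38 0; 30 0 -52 0; 36 0 -70 0; 36 0 -90 0"}}

```text
clock: 5.92
position: [0.5799, 0.0069, 0.2735]
tool_rot: [-3.141, -0.001, -2.981]
force: [-0.1, -0.7, -0.3]
grip_width: 0.0248
```

```bash
python3 - <<'E'
from h import *
s=bot.observe(); print(s['force'].round(1),s['grip_width'])
p=bot.grab_frame('wrist'); save(p,'w2.png'); C=cloud(p); np.savez('w2.npz',C=C,f=p['frame'])
p2=bot.grab_frame('scene'); p3=bot.grab_frame('side'); save(p3,'s2.png')
im=np.hstack([cv2.resize(p2['frame'][150:300,220:420],(400,300),interpolation=3),cv2.resize(p3['frame'][120:270,170:370],(400,300),interpolation=3)])
im=np.vstack([cv2.resize(p['frame'][60:360,80:480],(400,300)),]*1)
im=np.vstack([np.hstack([im,np.zeros_like(im)]),np.hstack([cv2.resize(p2['frame'][150:300,220:420],(400,300),interpolation=3),cv2.resize(p3['frame'][120:270,170:370],(400,300),interpolation=3)])])
cv2.imwrite('pics/c2.png',im[:,:,::-1])
print(go([.4904,-.2362,.16],np.radians(190)))
E
```

```text
[-0.1 -0.7 -0.3] 0.024763778256549282
at [0.5817 0.0071 0.2742] yaw -2.982 -> [ 129.2 -225.6  114. ] -0.015
```

View pics/c2.png

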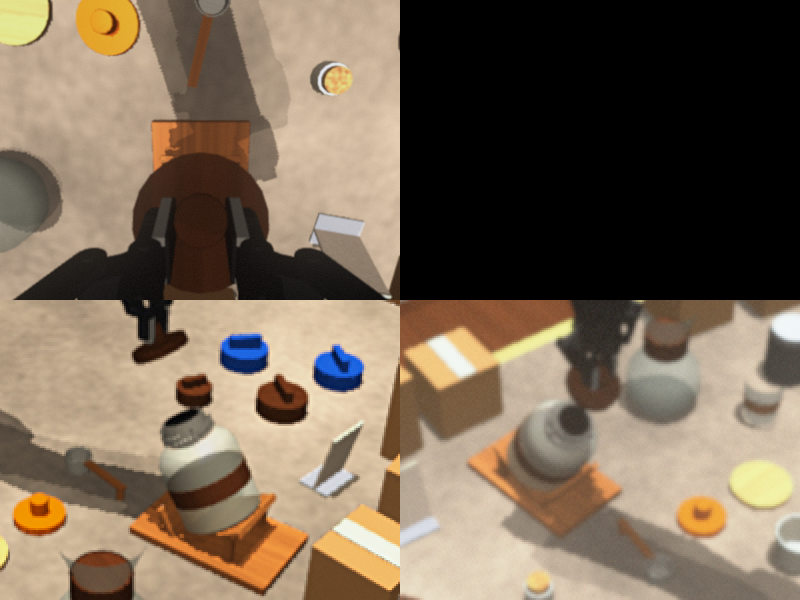

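The cover is off and held, tilted about 30° in the fingers, and the neck at crop (185,425) is bare. I'll carry it to the coaster.

Emit:
{"api": "move_arm", "payload": {"moves": "16 -28 6 0; 38 -66 20 0; 60 -104 40 0; 80 -140 60 0; 100 -175 80 0; 115 -200 100 0; 125 -218 110 0; 129 -225 114 0; 129 -225.5 114 0; 129 -225.5 114 0"}}

```text
clock: 6.9
position: [0.4901, -0.2356, 0.158]
tool_rot: [3.141, -0.0, -2.982]
force: [0.0, 0.7, 0.3]
grip_width: 0.0247
```

```bash
python3 - <<'E'
from h import *
print(go([.4905,-.2358,.031],np.radians(190)))
E
```

```text
at [ 0.4901 -0.2356  0.158 ] yaw -2.982 -> [ -0.4  -0.3 127. ] -0.015
```

Descending to just below first contact (about 0.046) with light grip, to let it pivot.

Emit:
{"api": "move_arm", "payload": {"moves": "0 0 30 0; 0 0 65 0; 0 0 90 0; 0 0 103 0; 0 0 108 0; 0 0 112 0; 0 0 115 0; 0 0 117 0; 0 0 117 0; 0 0 117 0", "grip_force": 20}}

```text
clock: 7.73
position: [0.4924, -0.2358, 0.0432]
tool_rot: [-3.14, 0.004, -2.981]
force: [3.2, 1.9, 11.5]
grip_width: 0.0248
```

```bash
python3 - <<'E'
from h import *
s=bot.observe(); print(s['force'].round(1),s['moment'].round(2)); print(go([.4905,-.2358,.031],np.radians(190)))
E
```

```text
[ 3.2  1.9 11.5] [ 0.76 -0.45 -0.03]
at [ 0.4924 -0.2358  0.0432] yaw -2.981 -> [ 2.   0.3 12.2] -0.014
```

Emit:
{"api": "move_arm", "payload": {"moves": "0 0 0.5 0; 0 0 1.5 0; 0 0 2.5 0; 0 0 3.5 0; 0 0 4.5 0; 0 0 5 0; 0 0 5.5 0; 0 0 6 0; 0 0 6 0; 0 0 6 0"}}

```text
clock: 8.57
position: [0.4941, -0.2364, 0.0382]
tool_rot: [-3.138, 0.008, -2.981]
force: [8.1, 0.4, 19.8]
grip_width: 0.0247
```

```bash
python3 - <<'E'
from h import *
s=bot.observe(); print(s['force'].round(1),s['moment'].round(2)); print(go([.4905,-.2358,.031],np.radians(190)))
p=bot.grab_frame('wrist'); C=cloud(p); H,S,V=masks(p['frame']); m=((H<15)|(H>170))&(S>60)&(V<110)&(C[...,2]>.012)&(np.hypot(C[...,0]-.49,C[...,1]+.236)<.045)&(C[...,2]<.07)
c,n,b=plane(C[m],np.array([-.4,-.07,.9])); print(b.sum(),m.sum(),c,n)
E
```

```text
[ 8.1  0.4 19.8] [ 0.06 -1.49  0.02]
at [ 0.4941 -0.2364  0.0382] yaw -2.981 -> [3.6 1.2 7.2] -0.014
7502 11247 [ 0.49551555 -0.23623966  0.0302728 ] [-0.37539824 -0.06222042  0.92477283]
```

Emit:
{"api": "move_arm", "payload": {"moves": "0 0 -7 0; 6 0 -9 0; 13 0 -9 0; 13 0 -6 0; 11 0 -5 0; 8.5 0 -3 0; 6 0 -1 0; 3 0 1 0; 0 0 3.5 0; 0 0 4 0"}}

```text
clock: 9.45
position: [0.4912, -0.2356, 0.0307]
tool_rot: [3.141, 0.001, -2.981]
force: [2.5, -0.5, 7.1]
grip_width: 0.0248
```

```bash
cat > cov.py <<'E'
from h import *
s=bot.observe(); print(s['force'].round(1),s['moment'].round(2)); print(go([.4905,-.2358,.031],np.radians(190)))
p=bot.grab_frame('wrist'); C=cloud(p); H,S,V=masks(p['frame']); m=((H<15)|(H>170))&(S>60)&(V<110)&(C[...,2]>.012)&(np.hypot(C[...,0]-.49,C[...,1]+.236)<.06)&(C[...,2]<.07)
P=C[m];c,n,b=plane(P,np.array([-.1,0,1.])); print(b.sum(),m.sum(),c,n)
t=P[b]; print(circ(cv2.convexHull(t[:,:2].astype(np.float32)).reshape(-1,2)))
m=(H>20)&(H<34)&(S>70)&(V>130)&(abs(C[...,2]-.01)<.006)&(np.hypot(C[...,0]-.49,C[...,1]+.236)<.06); P=C[m]; q=circ(cv2.convexHull(P[:,:2].astype(np.float32)).reshape(-1,2)); print('coaster',len(P),q,np.median(P[:,2]))
E
python3 cov.py
```

```text
[ 2.5 -0.5  7.1] [-0.23 -0.26  0.05]
at [ 0.4912 -0.2356  0.0307] yaw -2.981 -> [ 0.8 -0.  -0.3] -0.014
7793 12336 [ 0.48215951 -0.23739409  0.02336575] [-0.13255333 -0.02368609  0.99089282]
[ 0.49225482 -0.23585322  0.03654753]
coaster 592 [ 0.48205005 -0.27992003  0.01083895] 0.008118931110323802
```

Emit:
{"api": "move_arm", "payload": {"moves": "0 0 -3 0; 3 0 -3 0; 3 0 0 0; 2 0 1 0; 0 0 2 0; -1 0 3 0; -1 0 4 0; -1 0 4.5 0; -1 0 4.5 0; -1 0 4.5 0"}}

```text
clock: 10.33
position: [0.4919, -0.2358, 0.0267]
tool_rot: [-3.141, 0.001, -2.981]
force: [1.3, 0.4, 7.4]
grip_width: 0.0245
```

```bash
python3 cov.py
```

```text
[1.3 0.4 7.4] [ 0.03 -0.13 -0.06]
at [ 0.4919 -0.2358  0.0267] yaw -2.981 -> [ 1.4  0.2 -4.3] -0.014
7751 12725 [ 0.47837251 -0.23818078  0.02075836] [-0.0269664  -0.00536021  0.99962197]
[ 0.49013072 -0.236383    0.03657941]
coaster 567 [ 0.48146731 -0.27748171  0.0103387 ] 0.008113961463401792
```

Emit:
{"api": "move_arm", "payload": {"moves": "0 0 0 0; 0 0 0 0; 0 0 0 0; 0 0 0 0; 0 0 -5 0; 0 0 -20 0; 0 0 -50 0; 0 0 -90 0; 0 0 -130 0; 0 0 -170 0", "grip": 1}}

```text
clock: 11.22
position: [0.4907, -0.2353, 0.1985]
tool_rot: [3.141, -0.0, -2.981]
force: [0.2, -1.1, -0.0]
grip_width: 0.0852
```

```bash
python3 cov.py | tail -3; python3 - <<'E'
from h import *
d=np.load('w1.npz'); C=d['C']; f=d['f']; H,S,V=masks(f); rr,cg=np.mgrid[0:420,0:560]
m=((H<15)|(H>170))&(S>60)&(V<110)&(C[...,2]>.045)&(C[...,2]<.06)&(np.hypot(C[...,0]-.57,C[...,1]-.337)<.05); t=C[m][:,:2]
print(len(t),cv2.minAreaRect((t*1000).astype(np.float32)))
print(go([.571,.337-.0,.26],np.radians(190)))
p=bot.grab_frame('side'); C=cloud(p); H,S,V=masks(p['frame']); 
m=((H<15)|(H>170))&(S>60)&(V<110)&(C[...,2]>.047)&(C[...,2]<.06)&(np.hypot(C[...,0]-.57,C[...,1]-.337)<.05); t=C[m][:,:2]
print(len(t),cv2.minAreaRect((t*1000).astype(np.float32)))
E
```

```text
3017 3772 [ 0.48817151 -0.23613276  0.02013908] [2.22103517e-03 7.37924348e-04 9.99997261e-01]
[ 0.49000639 -0.23583716  0.0364372 ]
coaster 695 [ 0.48616429 -0.2444668   0.03923548] 0.008126042807175715
672 ((570.6052856445312, 338.12774658203125), (15.245830535888672, 56.289859771728516), 57.27175521850586)
at [ 0.4936 -0.2358  0.2056] yaw -2.981 -> [-168.5  552.8  -55.6] -0.014
13 ((561.2741088867188, 339.2842102050781), (7.4060492515563965, 46.255794525146484), 45.55683898925781)
```

The cover is flat (tilt under 0.2°) and centred on the coaster within about 1 mm. I'll look at the bare neck on the way to the lid.

Emit:
{"api": "move_arm", "payload": {"moves": "-16 24 -30 0; -40 60 -60 0; -64 96 -90 0; -88 132 -110 0; -110 165 -122 0; -130 195 -127 0; -148 222 -127 0; -153 230 -127 0; -153 230 -127 0; -153 230 -127 0"}}

```text
clock: 12.15
position: [0.6054, 0.0171, 0.3233]
tool_rot: [3.141, -0.0, -2.979]
force: [0.1, -0.8, -0.8]
grip_width: 0.0854
```

```bash
python3 - <<'E'
from h import *
p=bot.grab_frame('wrist'); save(p,'w3.png'); C=cloud(p); np.savez('w3.npz',C=C,f=p['frame'],eye=p['eye'],att=p['attitude'],K=p['K'],dist=p['dist'])
n=np.array([-.4947,-.0795,.8654]); n/=np.linalg.norm(n); top=np.array([.6243,.0142,.1746]); # cover z12; rim at cover z12-12+6 => cover rim (z=0) is lip; 
# jar rim plane: lip 6 deep inside ceiling at cover z=6 -> rim jar147.5 = cover z6
J=lambda z: top+n*(-.006+(z-147.5)/1000)
lean=np.array([n[0],n[1],0]); lean/=np.linalg.norm(lean); ex=-(lean-n*(lean@n)); ex/=np.linalg.norm(ex); ey=np.cross(n,ex)
def hit(px,z):
    o,d=ray(p,[px]); d=d[0]; t=((J(z)-o)@n)/(d@n); q=o+t*d-J(z); return q@ex*1000,q@ey*1000,np.degrees(np.arctan2(q@ey,q@ex))
for l,z in [('jar_mouth',147.5),('thread_start',136.5),('thread_stop',140),('jar_home',122.3)]:
    for d in bot.pinpoint(p,l)[:4]: print(l,np.round(d['at'],1),round(d['conf'],2),np.round(hit(d['at'],z),1))
    
# rim disc plane
H,S,V=masks(p['frame'])
P=C.reshape(-1,3); m=(np.linalg.norm(P-J(147.5),axis=1)<.032); Q=P[m]; c,nn,b=plane(Q,n,tol=.001); print('rim',b.sum(),m.sum(),nn,'off',(c-J(147.5))@n)
u=np.c_[(P-J(147.5))@ex,(P-J(147.5))@ey,(P-J(147.5))@n]*1000
mm=(abs(u[:,2]-(c-J(147.5))@n*1000)<1.5)&(np.hypot(u[:,0],u[:,1])<36); print('rim circle',circ(cv2.convexHull(u[mm][:,:2].astype(np.float32)).reshape(-1,2)))
print('lid_lug',[(np.round(d['at'],1),round(d['conf'],2)) for d in bot.pinpoint(p,'lid_lug')],'lid',[(np.round(d['at'],1),round(d['conf'],2)) for d in bot.pinpoint(p,'lid')])
cx,cy=[int(v) for v in bot.pinpoint(p,'jar_mouth')[0]['at']]
a=p['frame'][max(cy-70,0):cy+80,max(cx-100,0):cx+100]; cv2.imwrite('pics/c3.png',cv2.resize(a,(800,600),interpolation=cv2.INTER_CUBIC)[:,:,::-1]); print(cx,cy)
E
```

```text
jar_mouth [276.8 215.7] 0.66 [ 1.7  2.3 53.5]
thread_start [301.1 242.5] 0.91 [27.  26.8 44.8]
thread_stop [253.9 251.6] 0.91 [ 36.4 -20.1 -29. ]
jar_home [273.7 222.7] 0.57 [  4.6  -1.1 -13.7]
jar_home [273.3 234.4] 0.3 [17.1 -1.5 -4.9]
rim 2015 2765 [-0.49371828 -0.08421869  0.86553421] off 0.00046025711354360463
rim circle [ 2.79828194 -0.31118348 27.73474718]
lid_lug [(array([520.5, 152.8]), 0.66)] lid [(array([491.1, 175.2]), 0.59)]
276 215
```

View pics/c3.png

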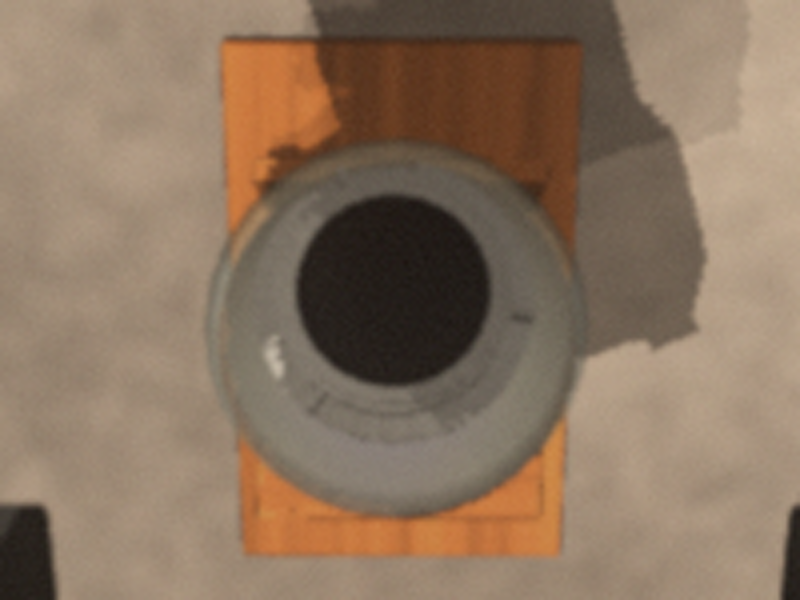

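```bash
cat > jar.py <<'E'
from h import *
n=np.array([-.4942,-.0815,.8655]); n/=np.linalg.norm(n)
lean=np.array([n[0],n[1],0]); lean/=np.linalg.norm(lean); ex=-(lean-n*(lean@n)); ex/=np.linalg.norm(ex); ey=np.cross(n,ex)
rim=np.array([.6243,.0142,.1746])+n*(-.0055)+ex*.0028
J=lambda z: rim+n*((z-147.5)/1000)
def hit(p,px,z):
    o,d=ray(p,[px]); d=d[0]; t=((J(z)-o)@n)/(d@n); q=o+t*d-J(z); return np.round([np.hypot(q@ex,q@ey)*1000,np.degrees(np.arctan2(q@ey,q@ex))],1)
E
python3 - <<'E'
from jar import *
w=np.load('w3.npz'); p=dict(K=w['K'],dist=w['dist'],eye=w['eye'],attitude=w['att'])
print('rim',rim,n,np.degrees(np.arctan2(lean[1],lean[0])))
print('stop ticks',hit(p,(306.5,224.5),140),hit(p,(255.5,245.5),140),'net stop',hit(p,(253.9,251.6),140),'start',hit(p,(301.1,242.5),136.5))
def fl(p,px,z): o,d=ray(p,[px]); d=d[0]; return o+d*((z-o[2])/d[2])
L=fl(p,(520.5,152.8),.002); print('lug',L, np.degrees(np.arctan2(L[1]-.338,L[0]-.5705)))
L=fl(p,(491.1,175.2),0); print('lid',L)
for n_ in ['scene','side']:
    q=bot.grab_frame(n_)
    for l in ['lid_lug','lid','lid_handle']:
        for d in bot.pinpoint(q,l)[:4]:
            z={'lid_lug':.002,'lid':0,'lid_handle':.0415}[l]
            P=fl(q,d['at'],z)
            if np.hypot(P[0]-.5705,P[1]-.338)<.06: print(n_,l,round(d['conf'],2),P.round(4),np.hypot(P[0]-.5705,P[1]-.338).round(4),np.degrees(np.arctan2(P[1]-.338,P[0]-.5705)).round(1))
print(go([.5706,.338,.333],np.radians(-32.7+180)))
f=w['f']; C=w['C']
a=f[170:290,210:350]; 
rr=np.hypot
# unwrap neck ring: color sampled at (r=34..36, angle) z 136
import cv2
E
```

```text
rim [0.62940929 0.01504259 0.17124214] [-0.49420837 -0.08150138  0.86551465] -170.63546811073442
stop ticks [32.7 78.3] [ 33.4 -34.2] net stop [ 39.2 -31.1] start [36.  47.5]
lug [0.53585791 0.35669111 0.002     ] 151.65096199691723
lid [0.57402627 0.32900265 0.        ]
scene lid_lug 0.97 [0.5484 0.3553 0.002 ] 0.0281 141.8
scene lid 0.67 [0.5632 0.3476 0.    ] 0.012 127.3
scene lid_handle 0.96 [0.5845 0.3334 0.0415] 0.0148 -18.1
side lid_lug 0.71 [0.5581 0.3544 0.002 ] 0.0206 127.1
side lid 0.8 [0.5748 0.3529 0.    ] 0.0155 73.9
side lid_handle 0.69 [0.5741 0.3402 0.0415] 0.0042 31.7
at [0.6055 0.0156 0.3235] yaw -2.981 -> [-16.9 323.8  -9.5] 0.731
```

Thread geometry: a start lies at about 50° in the jar frame measured from uphill. The lid's +x is at azimuth 147°. Landing with lid x pointing uphill gives f≈50. Moving over the lid.

Emit:
{"api": "move_arm", "payload": {"moves": "-1 25 0 0.08; -3 66 0 0.18; -5 107 0 0.28; -8 148 5 0.38; -10 189 25 0.48; -12 230 50 0.58; -14 270 80 0.68; -16 300 105 0.73; -17 318 120 0.73; -17 324 123 0.73"}}

```text
clock: 13.78
position: [0.5669, 0.343, 0.1961]
tool_rot: [-3.139, -0.004, 2.577]
force: [-0.5, 0.9, 0.3]
grip_width: 0.0854
```

```bash
python3 - <<'E'
from h import *
p=bot.grab_frame('wrist'); C=cloud(p); H,S,V=masks(p['frame']); save(p,'w4.png')
near=np.hypot(C[...,0]-.5705,C[...,1]-.338)<.06
br=((H<15)|(H>170))&(S>60)&(V<120)&near
t=C[br&(C[...,2]>.045)&(C[...,2]<.058)][:,:2]; print(len(t),cv2.minAreaRect((t*1000).astype(np.float32)))
t=C[br&(abs(C[...,2]-.029)<.003)][:,:2]; print(circ(cv2.convexHull(t.astype(np.float32)).reshape(-1,2)))
print(C[br][:,2].max(), bot.observe()['qpos'].round(2), bot.observe()['tool_rot'])
print(go([.5706,.338,.038],np.radians(147.3)))
E
```

```text
821 ((570.8062133789062, 339.33331298828125), (13.363475799560547, 55.58271408081055), 57.30027389526367)
[0.5708757  0.3388852  0.04163418]
0.28830529092597956 [-0.22  0.69 -0.67  1.5   0.45  1.11  0.03] [-3.13914617 -0.00354249  2.57714474]
at [0.5677 0.342  0.1974] yaw 2.577 -> [ -5.2  -1.5 159.4] 0.006
```

Emit:
{"api": "move_arm", "payload": {"moves": "-2 -1 20 0.006; -4 -1 55 0.006; -4 -1 90 0.006; -4 -1 115 0.006; -4 -1 130 0.006; -4 -1 142 0.006; -4 -1 152 0.006; -4 -1 158 0.006; -4 -1 159 0.006; -4 -1 159 0.006"}}

```text
clock: 14.67
position: [0.5738, 0.3354, 0.0421]
tool_rot: [3.141, 0.0, 2.566]
force: [-0.1, 0.2, -0.1]
grip_width: 0.0853
```

```bash
python3 - <<'E'
from h import *
print(go([.5708,.339,.038],np.radians(147.3)),bot.observe()['force'])
E
```

```text
at [0.5738 0.3354 0.0421] yaw 2.566 -> [4.5 1.4 4.1] -0.005 [-0.0699318   0.19495047 -0.13675701]
```

Emit:
{"api": "move_arm", "payload": {"moves": "4.5 1.4 3.5 0; 4.5 1.4 3.5 0; 4.5 1.4 3.5 0; 4.5 1.4 3.5 0; 4.5 1.4 3.5 0; 4.5 1.4 3.5 0; 4.5 1.4 3.5 0; 4.5 1.4 3.5 0; 4.5 1.4 3.5 0; 4.5 1.4 3.5 0", "grip": 0.1, "grip_force": 25}}

```text
clock: 15.5
position: [0.5706, 0.3388, 0.0383]
tool_rot: [3.141, 0.0, 2.566]
force: [-1.3, -1.5, 5.1]
grip_width: 0.0131
```

Emit:
{"api": "move_arm", "payload": {"moves": "0 0 -15 0; 0 0 -45 0.1; 0 0 -85 0.22; -5 -7 -125 0.34; -20 -27 -160 0.46; -40 -54 -190 0.58; -60 -82 -212 0.7; -80 -109 -212 0.82; -100 -136 -212 0.94; -120 -163 -212 1.06"}}

```text
clock: 16.33
position: [0.5821, 0.1351, 0.2516]
tool_rot: [3.14, -0.001, 1.5]
force: [0.3, 0.9, -0.7]
grip_width: 0.0135
```

```bash
python3 - <<'E'
from h import *
print(go([.5899,.0085,.25],.164),bot.observe()['force'],bot.observe()['grip_width'])
E
```

```text
at [0.5821 0.1351 0.2516] yaw 1.500 -> [-125.8   16.8    1.5] 1.336 [ 0.32877168  0.85383468 -0.71370412] 0.013528143567907085
```

Emit:
{"api": "move_arm", "payload": {"moves": "-15 2 0 0.12; -35 5 0 0.245; -60 8 1 0.37; -80 11 1 0.49; -100 14 1 0.615; -115 16 1 0.74; -125 17 1 0.86; -126 17 1 0.98; -126 17 1 1.1; -126 17 1 1.22"}}

```text
clock: 17.17
position: [0.5909, 0.01, 0.2498]
tool_rot: [-3.141, -0.0, 0.28]
force: [-0.1, -0.4, -1.0]
grip_width: 0.0131
```

```bash
python3 - <<'E'
from h import *
print(go([.5899,.0085,.222],.164),bot.observe()['force'],bot.observe()['grip_width'],bot.observe()['qpos'].round(2))
E
```

```text
at [0.5909 0.01   0.2498] yaw 0.280 -> [-1.3  1.2 27.8] 0.116 [-0.14176685 -0.40300093 -1.03520109] 0.013071040871595253 [-0.03  0.45 -0.13  1.67  0.06  1.03 -1.46]
```

Emit:
{"api": "move_arm", "payload": {"moves": "-1 1 5 0.06; -1 1 15 0.116; -1 1 24 0.116; -1 1 29 0.116; -1 1 32 0.116; -1 1 34 0.116; -1 1 36 0.116; -1 1 38 0.116; -1 1 39 0.116; -1 1 39 0.116", "grip_force": 20}}

```text
clock: 18.0
position: [0.5903, 0.0086, 0.2106]
tool_rot: [3.142, -0.0, 0.17]
force: [-4.9, -0.8, 8.7]
grip_width: 0.0133
```

```bash
python3 - <<'E'
from h import *
s=bot.observe(); print(s['position'],s['force'].round(1),s['moment'].round(2))
p=bot.grab_frame('side'); p2=bot.grab_frame('scene')
cv2.imwrite('pics/c5.png',np.hstack([cv2.resize(p2['frame'][140:260,240:400],(400,300),interpolation=3),cv2.resize(p['frame'][110:260,160:360],(400,300),interpolation=3)])[:,:,::-1])
E
```

```text
[0.59034289 0.00856493 0.21056218] [-4.9 -0.8  8.7] [-0.11  0.93 -0.03]
```

View pics/c5.png

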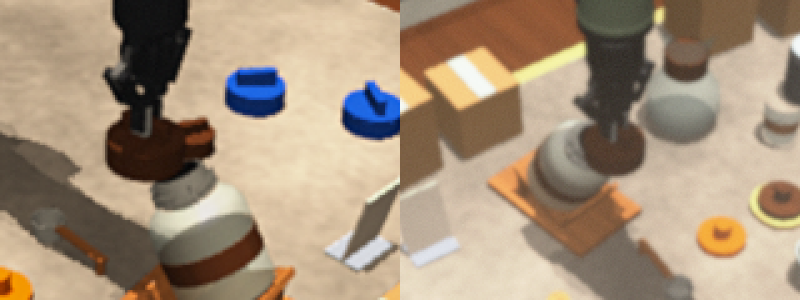

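The lid's far edge now rests on the mouth face (8.7 N). Now I'll roll it to tilt.

Emit:
{"api": "move_arm", "payload": {"moves": "-2 0 2 0; -4 0 4 0; -6 0 6.5 0; -8 0 9 0; -10 0 11.5 0; -11.5 0 14 0; -13 0 17 0; -14.5 0 20 0; -16 0 23 0; -17 0 26 0"}}

```text
clock: 18.93
position: [0.5735, 0.0057, 0.1844]
tool_rot: [-3.142, -0.0, 0.17]
force: [-5.2, -0.3, 6.6]
grip_width: 0.0134
```

```bash
cat > tilt.py <<'E'
from jar import *
s=bot.observe(); print(s['position'].round(4),s['force'].round(1),s['moment'].round(2),s['grip_width'].round(4),s['qpos'].round(2))
for nm in ['wrist','side','scene']:
    p=bot.grab_frame(nm); C=cloud(p); H,S,V=masks(p['frame']); t=s['position']
    m=((H<15)|(H>170))&(S>60)&(V<120)&(np.linalg.norm(C-t+np.array([0,0,.01]),axis=2)<.05)
    P=C[m]
    try:
        c,q,b=plane(P,np.array([-.3,-.05,.95]),tol=.0012); e=cv2.convexHull(np.c_[P[b]@ex,P[b]@ey].astype(np.float32)).reshape(-1,2)
        print(nm,b.sum(),len(P),c.round(4),q.round(3),'tilt',np.degrees(np.arccos(q[2])).round(1),'err vs jar',np.degrees(np.arccos(q@n)).round(1))
    except Exception as x: print(nm,len(P),x)
E
python3 tilt.py
```

```text
Traceback (most recent call last):
  File "tilt.py", line 2, in <module>
    s=bot.observe(); print(s['position'].round(4),s['force'].round(1),s['moment'].round(2),s['grip_width'].round(4),s['qpos'].round(2))
                                                                                           ^^^^^^^^^^^^^^^^^^^^^
AttributeError: 'float' object has no attribute 'round'
```

```bash
sed -i "s/s\['grip_width'\].round(4)/round(s['grip_width'],4)/" tilt.py; python3 tilt.py
```

```text
[0.5735 0.0057 0.1844] [-5.2 -0.3  6.6] [0.01 0.9  0.05] 0.0134 [-0.04  0.5  -0.1   1.78  0.06  0.87 -1.57]
wrist 8636 13403 [0.5935 0.0089 0.1855] [-0.468 -0.079  0.88 ] tilt 28.3 err vs jar 1.7
side 118 486 [0.5717 0.0215 0.177 ] [-0.482 -0.112  0.869] tilt 29.7 err vs jar 1.9
scene 111 348 [ 0.5888 -0.0051  0.1796] [-0.471 -0.078  0.879] tilt 28.5 err vs jar 1.5
```

Tilt is 28.5°, within 2° of the jar axis. Raising and moving over the neck.

Emit:
{"api": "move_arm", "payload": {"moves": "-2 0 -3.5 0; -5 0 -8.7 0; -7.5 0 -13 0; -2 0 -16 0; 5 0 -20 0; 12 0 -24 0; 19 0 -28 0; 25 0 -32 0; 27 0 -33 0; 27 0 -33 0"}}

```text
clock: 19.92
position: [0.6009, 0.0105, 0.217]
tool_rot: [-3.142, -0.0, 0.17]
force: [0.3, -0.4, -0.6]
grip_width: 0.0132
```

```bash
cat > lidpos.py <<'E'
from jar import *
def lidpos(view=None):
    s=bot.observe(); t=s['position']; print('tcp',t.round(4),'F',s['force'].round(1),'M',s['moment'].round(2),'w',round(s['grip_width'],4),'yaw',round(s['tool_rot'][2],3),'t',s['clock'],'q7',s['qpos'][6].round(2))
    p=bot.grab_frame('wrist'); C=cloud(p); H,S,V=masks(p['frame'])
    if view: save(p,view)
    u=np.stack([(C-rim)@ex,(C-rim)@ey,(C-rim)@n],-1)*1000
    m=((H<15)|(H>170))&(S>60)&(V<130)&(np.hypot(u[...,0],u[...,1])<60)&(u[...,2]>-40)&(u[...,2]<75)
    P=C[m]; c,q,b=plane(P,n,tol=.0012)
    U=u[m][b]; print('lid n err deg',np.degrees(np.arccos(min(1,q@n))).round(2),'tilt comp ex/ey',np.degrees([q@ex,q@ey]).round(2),'pts',b.sum())
    e=cv2.convexHull(U[:,:2].astype(np.float32)).reshape(-1,2)
    r=least_squares(lambda k:np.hypot(e[:,0]-k[0],e[:,1]-k[1])-41.7,e.mean(0),loss='soft_l1').x
    zc=((c-rim)@n + (-(q@ex)*(r[0]/1000-(c-rim)@ex)-(q@ey)*(r[1]/1000-(c-rim)@ey))/(q@n))*1000
    print('lid centre ex,ey',r.round(1),'top plane above rim',zc.round(1),'=> origin jar z',(147.5+zc-30.5).round(1))
    # bar
    h=(C-c)@q*1000; mb=m&(h>19)&(h<25)&(np.hypot(u[...,0]-r[0],u[...,1]-r[1])<32)
    B=u[mb][:,:2]
    if len(B)>50:
        w=np.linalg.svd(B-B.mean(0))[2][0]; R_=cv2.minAreaRect(B.astype(np.float32)); print('bar pts',len(B),'theta mod180',np.degrees(np.arctan2(w[1],w[0])).round(1),R_)
if __name__=='__main__':
    import sys; lidpos(*sys.argv[1:])
E
python3 lidpos.py
```

```text
tcp [0.6009 0.0105 0.217 ] F [ 0.3 -0.4 -0.6] M [-0.02  0.08 -0.03] w 0.0132 yaw 0.17 t 19.9167 q7 -1.57
lid n err deg 1.73 tilt comp ex/ey [ 1.72 -0.15] pts 8846
lid centre ex,ey [ 2.3 -0.1] top plane above rim 45.3 => origin jar z 162.3
bar pts 2080 theta mod180 179.6 ((4.782825469970703, 2.9805946350097656), (38.50492477416992, 54.72730255126953), 69.37093353271484)
```

Emit:
{"api": "move_arm", "payload": {"moves": "-2 0 1 0; 1 0 6 0; 4 0 11.5 0; 6.5 0 16 0; 8.5 0 19.3 0; 10 0 22 0; 11 0 23.7 0; 11.5 0 24.5 0; 12 0 25.4 0; 12 0 25.4 0"}}

```text
clock: 20.8
position: [0.6122, 0.0124, 0.1916]
tool_rot: [-3.142, -0.0, 0.17]
force: [2.0, 0.8, -0.5]
grip_width: 0.0133
```

```bash
python3 lidpos.py
```

```text
tcp [0.6122 0.0124 0.1916] F [ 2.   0.8 -0.5] M [ 0.08 -0.56  0.02] w 0.0133 yaw 0.17 t 20.8 q7 -1.57
lid n err deg 1.57 tilt comp ex/ey [ 1.55 -0.21] pts 8732
lid centre ex,ey [-0.4 -0.1] top plane above rim 17.5 => origin jar z 134.5
bar pts 2061 theta mod180 179.7 ((2.0964126586914062, -3.6681671142578125), (54.909786224365234, 38.53492736816406), 21.968467712402344)
```

Emit:
{"api": "move_arm", "payload": {"moves": "1.3 0 -0.7 0; 1.8 0 0.1 0; 2.3 0 1 0; 2.6 0 1.6 0; 2.9 0 2.1 0; 3.1 0 2.5 0; 3.4 0 3 0; 3.4 0 3 0; 3.4 0 3 0; 3.4 0 3 0"}}

```text
clock: 21.68
position: [0.6144, 0.0127, 0.1887]
tool_rot: [3.142, 0.002, 0.17]
force: [-11.2, -1.5, 9.5]
grip_width: 0.0132
```

```bash
python3 lidpos.py
```

```text
tcp [0.6144 0.0127 0.1887] F [-11.2  -1.5   9.5] M [-0.16  2.11  0.05] w 0.0132 yaw 0.17 t 21.6833 q7 -1.57
lid n err deg 0.47 tilt comp ex/ey [ 0.41 -0.23] pts 8651
lid centre ex,ey [ 0.3 -0.2] top plane above rim 14.2 => origin jar z 131.2
bar pts 2000 theta mod180 179.6 ((2.2449684143066406, 2.971904754638672), (38.53691101074219, 55.27372360229492), 68.39627075195312)
```

The lid rests squarely: 0.5° off, origin at jar z≈131.2 against 131.75 expected at f≈50, bar angle about 0°. I'll loosen to a straddle, raise slightly, and use the fingers as a wrench.

Emit:
{"api": "move_arm", "payload": {"moves": "-0.5 0 -1 0; -1 0 -1.5 0; -1 0 -2 0; -1 0 -2 0; -1.5 0 -3 0; -1.5 0 -4 0; -2 0 -5 0; -2 0 -6 0; -2 0 -6 0; -2 0 -6 0", "grip": 0.23}}

```text
clock: 22.57
position: [0.6135, 0.0126, 0.1947]
tool_rot: [-3.142, -0.0, 0.17]
force: [0.3, -0.7, 0.1]
grip_width: 0.0201
```

```bash
python3 lidpos.py
```

```text
tcp [0.6135 0.0126 0.1947] F [ 0.3 -0.7  0.1] M [-0.03 -0.02 -0.  ] w 0.0201 yaw 0.17 t 22.5667 q7 -1.57
lid n err deg 0.22 tilt comp ex/ey [ 0.05 -0.21] pts 8249
lid centre ex,ey [-1.  -0.3] top plane above rim 14.1 => origin jar z 131.1
bar pts 1896 theta mod180 178.5 ((0.5979452133178711, 0.6788444519042969), (46.07960891723633, 48.32386779785156), 47.94538116455078)
```

Emit:
{"api": "move_arm", "payload": {"moves": "0 0 0 -0.1; 0 0 0 -0.2; 0 0 0 -0.3; 0 0 0 -0.38; 0 0 0 -0.46; 0 0 0 -0.54; 0 0 -0.5 -0.62; 0 0 -0.5 -0.7; 0 0 -0.5 -0.7; 0 0 -0.5 -0.7"}}

```text
clock: 23.45
position: [0.6133, 0.0122, 0.1951]
tool_rot: [-3.141, 0.0, 0.867]
force: [-2.6, -1.4, 3.7]
grip_width: 0.0199
```

```bash
python3 lidpos.py w6.png
```

```text
tcp [0.6133 0.0122 0.1951] F [-2.6 -1.4  3.7] M [-0.42  0.5  -0.08] w 0.0199 yaw 0.867 t 23.45 q7 -0.97
lid n err deg 0.62 tilt comp ex/ey [ 0.41 -0.47] pts 8468
lid centre ex,ey [-1.3 -0.2] top plane above rim 15.7 => origin jar z 132.7
bar pts 2163 theta mod180 -156.3 ((-0.9436969757080078, 2.395872116088867), (55.373451232910156, 37.388484954833984), 4.218739986419678)
```

Emit:
{"api": "move_arm", "payload": {"moves": "0 0 -1.5 0; 0 0 -2 -0.08; 0 0 -2.5 -0.16; 0 0 -2.5 -0.24; 0 0 -2.5 -0.32; 0 0 -2.5 -0.4; 0 0 -2.5 -0.48; 0 0 -2.5 -0.54; 0 0 -2.5 -0.54; 0 0 -2.5 -0.54"}}

```text
clock: 24.33
position: [0.6136, 0.0128, 0.1976]
tool_rot: [3.142, -0.0, 1.407]
force: [0.1, 0.0, 0.1]
grip_width: 0.0193
```

```bash
python3 lidpos.py w7.png
```

```text
tcp [0.6136 0.0128 0.1976] F [0.1 0.  0.1] M [-0.03 -0.02 -0.01] w 0.0193 yaw 1.407 t 24.3333 q7 -0.5
lid n err deg 0.24 tilt comp ex/ey [ 0.03 -0.24] pts 8010
lid centre ex,ey [-1.8 -0.3] top plane above rim 9.7 => origin jar z 126.7
bar pts 2271 theta mod180 -113.5 ((-1.452296257019043, -0.00400543212890625), (53.09364318847656, 38.181396484375), 35.92422866821289)
```

It dropped into the thread start: origin jar z 134→126.7, square to 0.2°, bar at 66.5° so f≈-16. I'll lower the fingers along the axis and turn forward.

Emit:
{"api": "move_arm", "payload": {"moves": "0.5 1.5 2.5 0; 1 2.9 4.7 0; 1 2.9 4.7 0.08; 1 2.9 4.7 0.16; 1 3 4.8 0.25; 1 3 5 0.34; 1 3.2 5.2 0.43; 1 3.3 5.4 0.52; 1.2 3.5 5.6 0.6; 1.2 3.5 5.6 0.6"}}

```text
clock: 25.22
position: [0.6169, 0.0137, 0.1918]
tool_rot: [-3.141, 0.001, 0.805]
force: [-3.0, 1.5, 1.9]
grip_width: 0.0197
```

```bash
python3 lidpos.py
```

```text
tcp [0.6169 0.0137 0.1918] F [-3.   1.5  1.9] M [0.11 0.72 0.06] w 0.0197 yaw 0.805 t 25.2167 q7 -1.02
lid n err deg 0.35 tilt comp ex/ey [0.13 0.32] pts 7504
lid centre ex,ey [1.  0.2] top plane above rim 8.6 => origin jar z 125.6
bar pts 2193 theta mod180 -133.2 ((1.4760932922363281, 0.3620624542236328), (50.09946823120117, 43.25544357299805), 7.803516387939453)
```

Emit:
{"api": "move_arm", "payload": {"moves": "0 0 0 0.08; 0 0 0.2 0.16; 0 0 0.4 0.24; 0 0 0.6 0.32; 0 0 0.8 0.4; 0 0 1 0.48; 0 0 1.2 0.56; 0 0 1.4 0.64; 0 0 1.6 0.7; 0 0 1.6 0.7"}}

```text
clock: 26.1
position: [0.6172, 0.0133, 0.1901]
tool_rot: [3.141, 0.0, 0.109]
force: [-0.1, 0.1, -0.1]
grip_width: 0.0197
```

```bash
python3 lidpos.py
```

```text
tcp [0.6172 0.0133 0.1901] F [-0.1  0.1 -0.1] M [ 0.02  0.02 -0.01] w 0.0197 yaw 0.109 t 26.1 q7 -1.62
lid n err deg 0.22 tilt comp ex/ey [ 0.1  -0.19] pts 7915
lid centre ex,ey [-0.9 -0.8] top plane above rim 6.7 => origin jar z 123.7
bar pts 1871 theta mod180 -169.5 ((1.938755989074707, -5.017402648925781), (54.85739517211914, 39.6588020324707), 30.201641082763672)
```

Emit:
{"api": "move_arm", "payload": {"moves": "0 0 0.2 0.08; 0 0 0.4 0.16; 0 0 0.6 0.23; 0 0 0.8 0.3; 0 0 1 0.36; 0 0 1.2 0.42; 0 0 1.4 0.47; 0 0 1.4 0.52; 0 0 1.4 0.52; 0 0 1.4 0.52"}}

```text
clock: 26.98
position: [0.6174, 0.0133, 0.189]
tool_rot: [-3.141, -0.0, -0.406]
force: [0.7, 0.5, 1.3]
grip_width: 0.0195
```

```bash
python3 lidpos.py
```

```text
tcp [0.6174 0.0133 0.189 ] F [0.7 0.5 1.3] M [ 0.09 -0.32  0.07] w 0.0195 yaw -0.406 t 26.9833 q7 -2.06
lid n err deg 0.2 tilt comp ex/ey [-0.05 -0.2 ] pts 8490
lid centre ex,ey [-1.2 -0.9] top plane above rim 5.3 => origin jar z 122.3
bar pts 1922 theta mod180 163.2 ((-0.1576995849609375, -3.852842330932617), (54.696475982666016, 36.32123565673828), 3.5016698837280273)
```

Emit:
{"api": "move_arm", "payload": {"moves": "0 0 0 0.04; 0 0 0 0.08; 0 0 0 0.11; 0 0 0.2 0.14; 0 0 0.3 0.17; 0 0 0.3 0.2; 0 0 0.3 0.22; 0 0 0.3 0.24; 0 0 0.3 0.24; 0 0 0.3 0.24"}}

```text
clock: 27.87
position: [0.6171, 0.0137, 0.1888]
tool_rot: [-3.141, 0.0, -0.649]
force: [-1.7, 3.7, 5.2]
grip_width: 0.0195
```

```bash
python3 lidpos.py w9.png
```

```text
tcp [0.6171 0.0137 0.1888] F [-1.7  3.7  5.2] M [0.86 0.32 0.3 ] w 0.0195 yaw -0.649 t 27.8667 q7 -2.27
lid n err deg 0.35 tilt comp ex/ey [-0.33 -0.1 ] pts 8719
lid centre ex,ey [-1.4 -1.2] top plane above rim 4.9 => origin jar z 121.9
bar pts 1947 theta mod180 153.8 ((-0.25971221923828125, -2.5059337615966797), (33.741947174072266, 53.19194412231445), 84.50248718261719)
```

Emit:
{"api": "move_arm", "payload": {"moves": "0 0 -1 0; 0 0 -1 0.03; 0 0 -1 0.05; 0 0 -1 0.07; 0 0 -1 0.09; 0 0 -1 0.11; 0 0 -1 0.12; 0 0 -1 0.12; 0 0 -1 0.12; 0 0 -1 0.12"}}

```text
clock: 28.75
position: [0.6171, 0.0142, 0.1898]
tool_rot: [-3.141, 0.001, -0.769]
force: [-0.9, 6.3, 4.1]
grip_width: 0.02
```

```bash
python3 lidpos.py w10.png
```

```text
tcp [0.6171 0.0142 0.1898] F [-0.9  6.3  4.1] M [1.47 0.27 0.51] w 0.02 yaw -0.769 t 28.75 q7 -2.37
lid n err deg 1.03 tilt comp ex/ey [-0.66 -0.79] pts 8940
lid centre ex,ey [-0.8 -1.7] top plane above rim 5.4 => origin jar z 122.4
bar pts 1939 theta mod180 151.5 ((1.1189002990722656, -2.2426319122314453), (32.56142044067383, 52.61772537231445), 85.85359191894531)
```

The lid has reached the stop: the tool turned 7° while the lid turned only 2°, and torque rose to 0.5 N m. Backing off within the slack, then rising clear.

Emit:
{"api": "move_arm", "payload": {"moves": "0 0 0 -0.08; 0 0 0 -0.16; 0 0 0 -0.24; 0 0 0 -0.24; 0 0 -4 -0.24; 0 0 -9 -0.24; 0 0 -15 -0.24; 0 0 -25 -0.24; 0 0 -40 -0.24; 0 0 -60 -0.24"}}

```text
clock: 29.63
position: [0.6167, 0.0132, 0.2503]
tool_rot: [3.141, 0.001, -0.531]
force: [-0.5, 0.3, -1.3]
grip_width: 0.0199
```

```bash
python3 lidpos.py w11.png
```

```text
tcp [0.6167 0.0132 0.2503] F [-0.5  0.3 -1.3] M [-0.04  0.02 -0.05] w 0.0199 yaw -0.531 t 29.6333 q7 -2.18
lid n err deg 0.19 tilt comp ex/ey [ 0.01 -0.19] pts 6006
lid centre ex,ey [-1.4 -1. ] top plane above rim 5.0 => origin jar z 122.0
bar pts 1162 theta mod180 155.9 ((-1.216714859008789, -1.377676010131836), (14.070257186889648, 56.076690673828125), 66.22795867919922)
```

Final unobstructed angle reads θ≈-24°, slightly short of the -26 to -28 seen at the stop, possibly spring-back. I'll re-seat it once to be sure.

Emit:
{"api": "move_arm", "payload": {"moves": "0.6 0.8 10 -0.1; 0.6 0.8 30 -0.17; 0.6 0.8 45 -0.17; 0.6 0.8 54 -0.17; 0.6 0.8 59.5 -0.17; 0.6 0.8 60 -0.1; 0.6 0.8 60 -0.02; 0.6 0.8 60 0.06; 0.6 0.8 60 0.06; 0.6 0.8 60 0.06", "grip": 0.21}}

```text
clock: 30.52
position: [0.6175, 0.013, 0.1903]
tool_rot: [-3.141, -0.0, -0.587]
force: [-2.1, 3.7, 2.4]
grip_width: 0.0181
```

```bash
python3 lidpos.py
```

```text
tcp [0.6175 0.013  0.1903] F [-2.1  3.7  2.4] M [0.83 0.28 0.26] w 0.0181 yaw -0.587 t 30.5167 q7 -2.22
lid n err deg 1.34 tilt comp ex/ey [-0.41 -1.28] pts 8821
lid centre ex,ey [ 0.2 -1.9] top plane above rim 5.4 => origin jar z 122.4
bar pts 1964 theta mod180 152.2 ((0.8220081329345703, -3.1938724517822266), (33.07236862182617, 55.699554443359375), 84.63297271728516)
```

Emit:
{"api": "move_arm", "payload": {"moves": "0 0 0 0.04; 0 0 0 0.04; 0 0 0 0; 0 0 0 -0.05; 0 0 -4 -0.08; 0 0 -9 -0.1; 0 0 -15 -0.1; 0 0 -25 -0.1; 0 0 -40 -0.1; 0 0 -60 -0.1"}}

```text
clock: 31.4
position: [0.6168, 0.0119, 0.2502]
tool_rot: [3.141, 0.001, -0.491]
force: [-0.4, -0.2, -0.0]
grip_width: 0.0176
```

```bash
python3 lidpos.py w12.png
```

```text
tcp [0.6168 0.0119 0.2502] F [-0.4 -0.2 -0. ] M [ 0.07  0.06 -0.03] w 0.0176 yaw -0.491 t 31.4 q7 -2.14
lid n err deg 0.21 tilt comp ex/ey [ 0.06 -0.21] pts 5921
lid centre ex,ey [-1.5 -1.1] top plane above rim 5.0 => origin jar z 122.0
bar pts 1155 theta mod180 156.0 ((-1.7179088592529297, -1.2179756164550781), (14.11672592163086, 57.3331298828125), 66.11133575439453)
```

Emit:
{"api": "move_arm", "payload": {"moves": "0 0 -20 0; 0 0 -45 0; 0 0 -70 0; -20 0 -90 0; -50 0 -100 0; -80 0 -100 0; -100 0 -100 0; -100 0 -100 0; -100 0 -100 0; -100 0 -100 0", "grip": 1}}

```text
clock: 32.28
position: [0.5295, 0.0589, 0.3503]
tool_rot: [-3.141, -0.001, -0.491]
force: [-0.0, 0.1, -0.4]
grip_width: 0.0856
```

```bash
python3 lidpos.py w13.png; python3 - <<'E'
from h import *
p=bot.grab_frame('side'); p2=bot.grab_frame('scene')
cv2.imwrite('pics/c6.png',np.hstack([cv2.resize(p2['frame'][150:300,180:420],(480,300),interpolation=3),cv2.resize(p['frame'][130:330,130:410],(420,300),interpolation=3)])[:,100:,::-1])
E
```

```text
tcp [0.5295 0.0589 0.3503] F [-0.   0.1 -0.4] M [-0.04 -0.01 -0.03] w 0.0856 yaw -0.491 t 32.2833 q7 -2.26
lid n err deg 0.46 tilt comp ex/ey [ 0.05 -0.45] pts 4490
lid centre ex,ey [-1.8 -0.9] top plane above rim 5.0 => origin jar z 122.0
bar pts 984 theta mod180 156.1 ((-1.8349838256835938, -0.8825244903564453), (14.28560733795166, 55.72377014160156), 66.14474487304688)
```

View pics/c6.png

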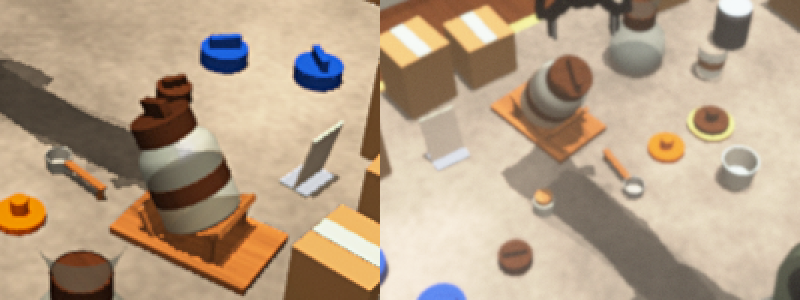

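The view shows the lid seated square on the jar at crop (165,120), the cover centred on the coaster at (710,120), the bystanders untouched, and the gripper clear. Handing in.

```bash
python3 -c "
from workcell import bot
print(bot.job_done())"
```

```text
the job is handed in; nothing more can be done
None
```

The jar is closed and the job is handed in at about 32 s on the robot's clock, with the gripper open and clear.

**Cover:** It came off along the jar's axis and I rolled it flat onto the coaster. The last check showed it tilted less than 0.2° and centred within about 1 mm.

**Lid:** The tool can't tilt, so I pre-tilted the lid against the jar's mouth. It then rested squarely on the ridges at f≈50, with its origin at jar z of about 131.

Turned backward with the fingers loose around the bar, it dropped to 126.7 at f≈-16. It then screwed forward smoothly by about 90° until it met the stop at about 0.5 N m. The final origin is at jar z 122.0 against the 122.3 target, within 0.5° of square.

**Where checks disagreed:**
- The bar angle read 2–4° further round while the fingers hid part of it than it did afterwards, and the lid tilted about 1° under the stop torque.
- I pushed it to the stop a second time and it came to rest at the same angle, so I take it as fully home.
- The thread-start angle is only known to about ±4°, so the final f is about 74–77.

No bystander looked moved in the last pictures. That was a check by eye, not a measurement.

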